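# Tip the transformer onto the soldering rest

## Robot

A 6-joint arm with a two-finger parallel gripper is mounted at the origin on the work surface. World frame = base frame: x ahead of the robot, y to its left, z up, the work surface at z = 0. Lengths are in mm, angles in rad, forces in N, time in s.
With the tool pointing down it reaches from about 300 to 750 mm from the base axis. Payload 8.5 kg.
Tool frame: the origin (TCP) lies where the fingers leave the gripper's body, on its centre line; the fingertips stand 64 mm ahead of it and the grasp point (between the pads) lies env.hold_point_z ahead of it (env.hold_point_z is the distance from the TCP to the grasp point, in mm); z points along the fingers, y is the line along which they close (so a half turn about z gives the same grasp; the last joint's range is limited). The gripper opens to 88 mm and grips with 3 to 60 N. Pads are 18 mm wide; open, the fingers measure 123 mm over their backs; the gripper's body (75 mm by 187 mm) begins 45 mm behind the grasp point.
Start: joints at [-1.424, 0.381, 1.297, -0, 1.464, -0.215], TCP at [194.67, -514.378, 302.748] pointing down, gripper open.
Joint ranges: [-3.11, 3.11], [-0.89, 2.33], [0.22, 2.48], [-1.42, 4.56], [0.17, 2.85], [-2.88, 2.88]. Speed limits (rad/s): [2.39, 2.39, 3.14, 3.14, 3.14, 3.14].

## Interface

Orientations are given as a unit quaternion [w, x, y, z].
In Python, from plant import env gives the robot as it stands.
- The arm moves only by the tool apply_moves, never from a script. Its argument "motion" is a list of rows, each an object with "delta_pos": the shift along the tool's x, y, z in m, a list of three; "angular": the turn, a rotation vector about the tool's x, y, z in rad, a list of three; "fingers": the closure in counts, from 0 (fully open) to 255 (shut). A call has 1 to 20 rows; each row is the pose to reach, as a shift and turn from the pose commanded when the call began, along the tool's axes at that moment; what a row does not reach only later rows make up. A row lasts 1/10 s, in which the tool goes at most 50 mm and 8.59 degrees, less where a joint would pass 70% of its speed; a pose out of reach is approached as far as the arm can. A call with a gripper value outside its range is refused whole. The fingers move at their own pace and stop on an object; the grip force is fixed at half the most. Time passes only in rows, so rows that repeat a pose let the fingers close. It gives the time, the measured TCP pose, the force, the opening and the grip force at its end, in the units of the state.
- env.observe(): the state, without advancing time (a new reading comes with each control period).
- env.capture(name): name is "scene" or "top"; returns (picture, depth): 420x560x3 uint8, blue, green, red; 420x560 float32, mm along the optical axis (not along the pixel's ray), 0 where there is no reading.
- env.camera_params(name): a dict with "mtx" (3x3 intrinsics, pixels), "distortion" ([k1, k2, p1, p2, k3] as OpenCV has them; the pictures are not rectified), "R" (3x3) and "t" (3): a world point X has camera coordinates R X + t. Camera axes: x right, y down, z forward; pixel columns grow to the right and rows downward; lengths in mm; the calibration is good to about 2 mm. A picture is of the moment at which its call begins. camera_params takes no time and is no camera call.
- env.close_job(): hands the job in; it is judged then, once.
Trained networks look in the newest picture that a camera, given by its name, has taken for a name from the list of things; names that differ only in an ending like _2 or _b are one class to them, and where a whole thing is asked for, a point or a joint stands for the part that bears it (a point fixed in the world has none). Each returns a list of dicts, best first, with "conf" (0 to 1); they miss things now and then, are a little off and sometimes report something else, mostly with a low value. They report only what shows in the picture. A call takes as long as a camera call. They do not tell look-alikes from the thing itself.
- env.spot_in(camera, name): "box" ([centre column, centre row, width, height] in pixels, round what is visible of it).
- env.silhouettes(camera, name): "mask" (420x560 bool, what is visible of it) and "box" ([centre column, centre row, width, height] in pixels, round what is visible of it).
The state is a dict: "t": time; "joint_pos": joint angles; "dq": joint speeds; "joint_efforts": joint torques, N m; "ee_pos": TCP position; "tool_rot": TCP orientation; "force": force on the tool from outside, world axes, zero at the start; "ft_torque": the same for the moment, N m; "grip_width": finger opening in mm; "grip_force": force on a finger pad.
Only numpy, scipy, OpenCV 4.12 (cv2) and the standard library are available. Lean on these libraries where they do the work, as an engineer would, in place of code of your own. Each camera call takes 0.05 s, during which the arm holds its last target. There are 200 camera calls.

## Task

Push the transformer with the yellow coil across the table until it stands squarely against the front edge of the low soldering rest, then push it near its top so that it pivots over that edge and ends lying flat on its side on the rest, its top pointing away from the robot and square to the rest, with the underside just overhanging the front edge. Do not lift it, and leave the red transformer and the solder spool where they are.

Things in the scene. Friction and masses are not known exactly. Their poses are not given: they have to be found in the camera images.
- transformer_yellow: To be tipped: dark steel core, yellow coil, yellow label on top; stands on the table 12 to 35 mm in front of the rest, nearly square to it. 48 (x) by 56 (y) by 90 mm tall (z) box, about 0.75 kg. Origin: centre of its underside, z axis up to its top. Pushed low (about 30 mm up) it slides; pushed at about 80 mm with its foot against the edge it tips, and past about 40 degrees falls over by itself.
- transformer_red: Look-alike with red coil and label, standing beside the yellow one, centres about 150 mm apart along the edge (left or right varies); leave it alone. 48 (x) by 56 (y) by 90 mm tall (z) box, about 0.75 kg. Origin: centre of its underside, z axis up to its top.
- rest: Cork-topped plate fixed to the table, 130 mm deep (x axis, away from the robot), 300 mm wide (y), 15 mm thick, bright steel strip along the front. Origin: centre of its underside, on the table. Its front edge, a 15 mm step, is the line x = -65 mm in its frame. A transformer lying on it has its underside's centre about 39 mm above the table.
- solder_spool: A blue-flanged spool of solder, 56 mm across, 50 mm high, standing on the table past one end of the rest. Origin: centre of its underside. Leave it alone.
Things that resemble listed ones, but are neither listed nor needed, are in the scene too. Leave any pink look-alike of the transformer_yellow alone.

How it is judged (in metres and radians):
On the way, in this order (a step that is already met when the one before it is completed fails the run):
1. the yellow transformer stands upright against the front edge of the rest (gap under 8 mm) (x of transformer_yellow in the frame of rest above -0.097 m and angle between transformer_yellow's own z axis and vertical below 0.1 rad).
2. it leans over the front edge, touching the rest (angle between transformer_yellow's own z axis and vertical between 0.3 and 1.2 rad and contact force between transformer_yellow and rest above 0.1 N).
At the end, for the whole second after the job is handed in: The yellow transformer lies still on its side on the rest, level within 10 degrees, square to the front edge within 15 degrees, its underside's centre 31 to 47 mm above the table and 2 mm behind to 40 mm in front of the front edge; the red transformer stands upright (angle between transformer_yellow's own z axis and vertical between 1.4 and 1.74 rad and height (world z) of transformer_yellow between 0.031 and 0.047 m and x of transformer_yellow in the frame of rest between -0.105 and -0.063 m and angle between the z axis of transformer_yellow and the x axis of rest, either way round below 0.26 rad and linear speed of transformer_yellow below 0.02 m/s and angular speed of transformer_yellow below 0.1 rad/s and angle between transformer_red's own z axis and vertical below 0.15 rad); the robot touches nothing.
It fails at once if the red transformer is shifted by more than 15 mm or tipped (distance of transformer_red from where it was at the start of the episode above 0.015 m or angle between transformer_red's own z axis and vertical above 0.3 rad).
It fails at once if the solder spool is shifted by more than 20 mm (distance of solder_spool from where it was at the start of the episode above 0.02 m).
It fails at once if the yellow transformer is lifted (underside's centre more than 80 mm above the table) (height (world z) of transformer_yellow above 0.08 m).
It also fails if it takes over 35 s, if anything falls off the work surface, if the arm or the gripper's body presses on something with over 40 N, if the wrist force passes 120 N, or if a joint passes its speed limit or range.

## Working session

There is one attempt and no reset: what is moved stays moved. The work goes in short steps, Python scripts to look and compute and a tool call to move; the robot and the scene stay as the last step left them, time stands still between calls to the robot, and variables do not carry over. Pictures are saved under pics/ and viewed, at most 10 in all, crops included, and the job is handed in when it is done.

Besides the shell and the picture viewer there is one more tool, called after ">>>" as name(argument=value, ...) on one line, values as JSON. apply_moves: Moves the arm, as the interface text tells. Its arguments: {"type":"object","properties":{"motion":{"type":"array","items":{"type":"object","properties":{"delta_pos":{"type":"array","items":{"type":"number"}},"angular":{"type":"array","items":{"type":"number"}},"fingers":{"type":"number"}}}}},"required":["motion"]}

```bash
mkdir -p pics; cat > h.py <<'E'
import numpy as np, cv2
from plant import env
def cloud(name, depth):
    p=env.camera_params(name); K=np.array(p["mtx"],float); D=np.array(p["distortion"],float)
    h,w=depth.shape; u,v=np.meshgrid(np.arange(w),np.arange(h))
    n=cv2.undistortPoints(np.stack([u,v],-1).reshape(-1,1,2).astype(float),K,D).reshape(h,w,2)
    c=np.concatenate([n*depth[...,None],depth[...,None]],-1)
    return (c-np.array(p["t"]))@np.array(p["R"])   # R^T (c-t)
E
python3 - <<'E'
from h import *
ims=[]
for c in("top","scene"):
    im,d=env.capture(c); np.savez(f"{c}.npz",im=im,d=d); cv2.imwrite(f"pics/{c}0.png",im)
    P=cloud(c,d)
    for n in("transformer_yellow","rest","solder_spool"):
        for r in env.silhouettes(c,n)[:5]:
            m=r["mask"]&(d>0); q=P[m]; zt=np.percentile(q[:,2],97) if len(q) else 0
            t=q[q[:,2]>zt-6]
            print(c,n,round(r["conf"],2),np.round(r["box"]),np.round(zt),np.round(t.mean(0)) if len(t) else None, cv2.minAreaRect(t[:,:2].astype(np.float32)) if len(t) else None)
print(env.observe(),env.hold_point_z)
E
```

```text
top transformer_yellow 0.8 [416. 264.  41.  38.] 93.0 [ 442. -319.   91.] ((442.10888671875, -319.4669189453125), (56.1700553894043, 49.06330490112305), 10.034393310546875)
top transformer_yellow 0.64 [268. 274.  24.  29.] 93.0 [426. -23.  91.] ((426.44024658203125, -22.846397399902344), (45.355567932128906, 53.51814651489258), 0.384928822517395)
top transformer_yellow 0.56 [313. 235.  36.  31.] 93.0 [ 499. -109.   91.] ((499.0991516113281, -109.33441925048828), (56.14022445678711, 48.173709869384766), 76.98947143554688)
top rest 0.85 [285. 176. 151.  86.] 18.0 [628. -58.  16.] ((629.0010375976562, -57.11079406738281), (300.0826721191406, 130.9741668701172), 78.87893676757812)
top solder_spool 0.79 [389. 176.  37.  31.] 54.0 [ 623. -273.   51.] ((623.6871948242188, -272.42333984375), (54.792293548583984, 54.29295349121094), 14.450504302978516)
scene transformer_yellow 0.95 [227. 215.  47.  62.] 92.0 [ 501. -109.   90.] ((499.9394226074219, -108.20945739746094), (58.345211029052734, 50.516395568847656), 78.85597229003906)
scene transformer_yellow 0.94 [227. 166.  43.  46.] 92.0 [428. 
[... 633 characters left out ...]
: 0.4, 'joint_pos': array([-1.42428820e+00,  3.80695345e-01,  1.29752408e+00,  2.93815947e-05,
        1.46361963e+00, -2.15257646e-01]), 'dq': array([-0.00113811,  0.00116331, -0.00186665,  0.00129795, -0.00039849,
        0.00047813]), 'joint_efforts': array([-3.13908015e-03, -4.37405205e+01, -2.24517560e+01,  7.12596509e-02,
        3.20690917e-02, -3.93644098e-05]), 'ee_pos': array([ 194.67779672, -514.34719896,  302.65526979]), 'tool_rot': array([-1.22624413e-04,  9.83685522e-01,  1.79896577e-01,  1.88317885e-05]), 'force': array([ 0.49965176, -0.03723459,  0.04702145]), 'ft_torque': array([-0.00878724,  0.00130713, -0.06636001]), 'grip_force': 0.0, 'grip_width': 88.07045659059719} 45.3
```

View pics/top0.png

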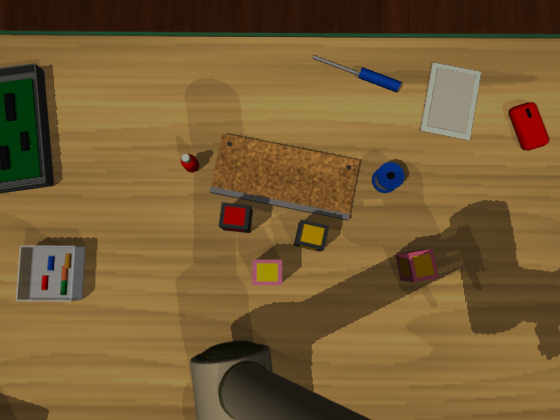

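View pics/scene0.png

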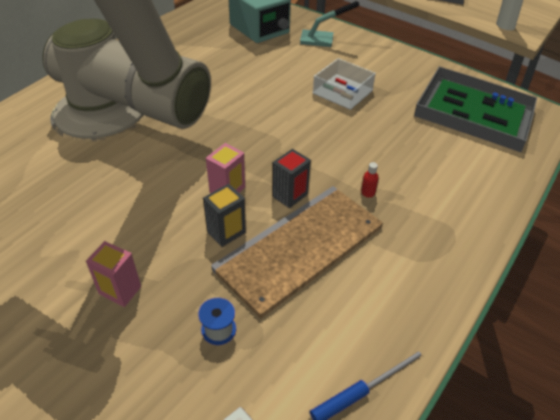

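Candidates for the yellow transformer in the top picture are (313,235), (268,274) and (416,264). The first has a dark core and stands just in front of the rest beside the red one, so it fits. The other two have pink bodies. The rest is at (285,176), the red transformer at (236,217) and the spool at (389,176). I'll confirm with one crop and work out the geometry.

```bash
cat >> h.py <<'E'
from scipy.spatial.transform import Rotation as Ro
def totool(target,yaw):
    s=env.observe(); q=s["tool_rot"]; R=Ro.from_quat([q[1],q[2],q[3],q[0]])
    T=Ro.from_euler('z',yaw)*Ro.from_euler('x',np.pi)
    return np.round(R.inv().apply(np.array(target)-s["ee_pos"])/1000,4), np.round((R.inv()*T).as_rotvec(),4)
def rest2w(p,c,yaw): return c+np.array([[np.cos(yaw),-np.sin(yaw)],[np.sin(yaw),np.cos(yaw)]])@p
C=np.array([629.1,-56.6]); YAW=np.deg2rad(-11.1)
def w2rest(p): return rest2w(np.array(p)-C,np.zeros(2),-YAW)
E
python3 - <<'E'
from h import *
z=np.load("scene.npz"); cv2.imwrite("pics/crop.png",cv2.resize(z["im"][130:320,70:330],None,fx=3,fy=3,interpolation=cv2.INTER_CUBIC)[:600,:800])
for n in("yellow",(499.4,-108.9)),("pink",(426.5,-22.5)): print(n[0],w2rest(n[1]))
for x in(-165,-122): print(rest2w(np.array([x,-76]),C,YAW))
print(totool([*rest2w(np.array([-168,-76.]),C,YAW),250],YAW))
E
```

```text
yellow [-117.20475967  -76.29170539]
pink [-205.37489278   -5.54287058]
[452.55504099 -99.41211799]
[ 494.75062554 -107.69056255]
(array([ 0.3855, -0.2984,  0.0528]), array([-3.000e-04, -0.000e+00,  5.555e-01]))
```

View pics/crop.png

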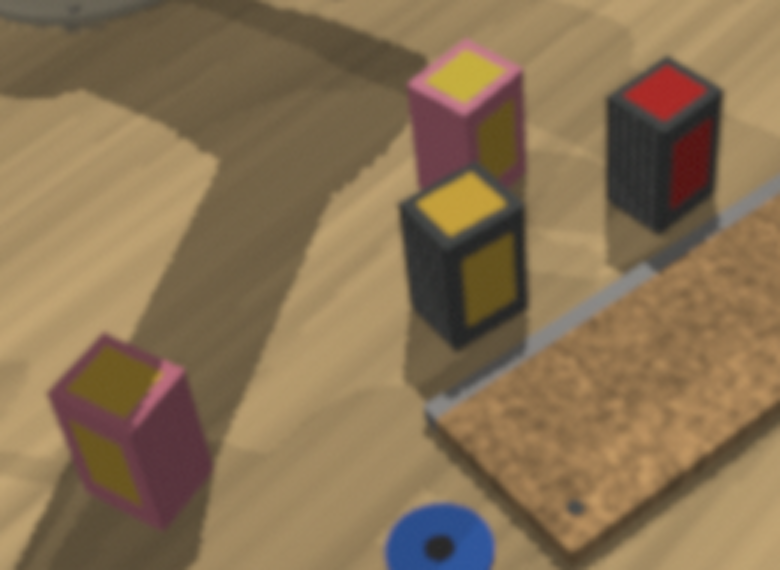

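The crop shows the dark-core transformer with the yellow label, centred at about (465,255) in the crop, standing alone before the steel strip. Both pink ones are look-alikes, and the red one is at (665,140). I'll move above the start point behind it and close the fingers.

>>> apply_moves(motion=[{"delta_pos": [0.1,-0.075,0.013],"angular": [0,0,0.14],"fingers": 255},{"delta_pos": [0.2,-0.15,0.026],"angular": [0,0,0.28],"fingers": 255},{"delta_pos": [0.3855,-0.2984,0.0528],"angular": [0,0,0.5555],"fingers": 255},{"delta_pos": [0.3855,-0.2984,0.0528],"angular": [0,0,0.5555],"fingers": 255},{"delta_pos": [0.3855,-0.2984,0.0528],"angular": [0,0,0.5555],"fingers": 255},{"delta_pos": [0.3855,-0.2984,0.0528],"angular": [0,0,0.5555],"fingers": 255},{"delta_pos": [0.3855,-0.2984,0.0528],"angular": [0,0,0.5555],"fingers": 255},{"delta_pos": [0.3855,-0.2984,0.0528],"angular": [0,0,0.5555],"fingers": 255},{"delta_pos": [0.3855,-0.2984,0.0528],"angular": [0,0,0.5555],"fingers": 255},{"delta_pos": [0.3855,-0.2984,0.0528],"angular": [0,0,0.5555],"fingers": 255},{"delta_pos": [0.3855,-0.2984,0.0528],"angular": [0,0,0.5555],"fingers": 255},{"delta_pos": [0.3855,-0.2984,0.0528],"angular": [0,0,0.5555],"fingers": 255},{"delta_pos": [0.3855,-0.2984,0.0528],"angular": [0,0,0.5555],"fingers": 255},{"delta_pos": [0.3855,-0.2984,0.0528],"angular": [0,0,0.5555],"fingers": 255},{"delta_pos": [0.3855,-0.2984,0.0528],"angular": [0,0,0.5555],"fingers": 255},{"delta_pos": [0.3855,-0.2984,0.0528],"angular": [0,0,0.5555],"fingers": 255},{"delta_pos": [0.3855,-0.2984,0.0528],"angular": [0,0,0.5555],"fingers": 255},{"delta_pos": [0.3855,-0.2984,0.0528],"angular": [0,0,0.5555],"fingers": 255}])

```text
t: 2.2
ee_pos: [449.5, -99.0, 250.0]
tool_rot: [-0.0, 0.995, -0.097, 0.0]
force: [-0.7, -0.5, -0.2]
grip_width: 0.3
grip_force: 0.0
```

```bash
python3 - <<'E'
from h import *
s=env.observe(); print(s["t"],s["ee_pos"],w2rest(s["ee_pos"][:2]),s["grip_width"],s["force"])
print(totool([*rest2w(np.array([-168,-76.]),C,YAW),102],YAW))
E
```

```text
2.2 [449.52516043 -99.01387909 249.96851507] [-168.0498693   -76.19252966] 0.27615884233897714 [-0.7144625  -0.51410451 -0.23106433]
(array([ 0.    , -0.0002,  0.148 ]), array([-0.    , -0.    , -0.0003]))
```

>>> apply_moves(motion=[{"delta_pos": [0,0,0.04],"angular": [0,0,0],"fingers": 255},{"delta_pos": [0,0,0.08],"angular": [0,0,0],"fingers": 255},{"delta_pos": [0,0,0.12],"angular": [0,0,0],"fingers": 255},{"delta_pos": [0,0,0.148],"angular": [0,0,0],"fingers": 255},{"delta_pos": [0,0,0.148],"angular": [0,0,0],"fingers": 255},{"delta_pos": [0.006,0,0.148],"angular": [0,0,0],"fingers": 255},{"delta_pos": [0.012,0,0.148],"angular": [0,0,0],"fingers": 255},{"delta_pos": [0.015,0,0.148],"angular": [0,0,0],"fingers": 255},{"delta_pos": [0.018,0,0.148],"angular": [0,0,0],"fingers": 255},{"delta_pos": [0.021,0,0.148],"angular": [0,0,0],"fingers": 255},{"delta_pos": [0.024,0,0.148],"angular": [0,0,0],"fingers": 255},{"delta_pos": [0.027,0,0.148],"angular": [0,0,0],"fingers": 255}])

```text
t: 3.4
ee_pos: [475.6, -103.7, 102.7]
tool_rot: [-0.0, 0.995, -0.097, -0.001]
force: [-5.5, 0.7, 4.2]
grip_width: 0.2
grip_force: 3.1
```

```bash
cat > look.py <<'E'
import sys
from h import *
s=env.observe(); print(s["t"],"tcp rest",w2rest(s["ee_pos"][:2]),s["ee_pos"][2],s["force"])
for c in("scene","top"):
    im,d=env.capture(c); P=cloud(c,d); cv2.imwrite(f"pics/{c}_{s['t']:.2f}.png",im)
    for r in env.silhouettes(c,"transformer_yellow")[:5]:
        q=P[r["mask"]&(d>0)]; zt=np.percentile(q[:,2],95); t=q[abs(q[:,2]-zt)<6]
        b=cv2.minAreaRect(t[:,:2].astype(np.float32))
        print(c,round(r["conf"],2),np.round(r["box"]),"ztop",round(zt,1),"rest xy",np.round(w2rest(b[0]),1),np.round(b[1]),round(b[2]+0.,1))
E
python3 look.py
```

```text
3.4 tcp rest [-141.53875892  -75.80015149] 102.72264525814231 [-5.54939926  0.72100084  4.21029862]
scene 0.69 [113. 274.  59.  70.] ztop 91.3 rest xy [-133.3 -293. ] [59. 50.] 10.0
scene 0.67 [232. 221.  46.  61.] ztop 91.4 rest xy [-105.5  -75.3] [58. 50.] 81.0
scene 0.64 [241. 178.  13.  22.] ztop 123.7 rest xy [-115.9  -42. ] [14. 24.] 27.1
top 0.79 [417. 266.  42.  39.] ztop 93.1 rest xy [-132.6 -294.3] [56. 50.] 10.0
top 0.71 [238. 221.  33.  34.] ztop 92.9 rest xy [-111.7   77.4] [56. 48.] 84.3
top 0.64 [260. 269.   6.  18.] ztop 94.0 rest xy [-200.6   13.5] [28. 17.] 0.7
top 0.33 [388. 176.  37.  32.] ztop 53.1 rest xy [  35.8 -213.5] [52. 56.] 45.3
```

>>> apply_moves(motion=[{"delta_pos": [0.002,0,0],"angular": [0,0,0],"fingers": 255},{"delta_pos": [0.004,0,0],"angular": [0,0,0],"fingers": 255},{"delta_pos": [0.006,0,0],"angular": [0,0,0],"fingers": 255},{"delta_pos": [0.008,0,0],"angular": [0,0,0],"fingers": 255},{"delta_pos": [0.01,0,0],"angular": [0,0,0],"fingers": 255},{"delta_pos": [0.012,0,0],"angular": [0,0,0],"fingers": 255},{"delta_pos": [0.013,0,0],"angular": [0,0,0],"fingers": 255},{"delta_pos": [0.013,0,0],"angular": [0,0,0],"fingers": 255}])

```text
t: 4.4
ee_pos: [488.6, -106.4, 102.2]
tool_rot: [-0.0, 0.995, -0.097, -0.0]
force: [-4.8, 1.4, 2.9]
grip_width: 0.5
grip_force: 2.5
```

```bash
python3 look.py
```

```text
4.4 tcp rest [-128.3219948  -75.9200361] 102.16885373948534 [-4.77119125  1.37857168  2.92995434]
scene 0.89 [237. 224.  43.  60.] ztop 91.2 rest xy [-90.  -74.8] [58. 47.] 79.2
scene 0.88 [113. 274.  58.  69.] ztop 91.3 rest xy [-133.2 -292.7] [61. 49.] 10.2
top 0.86 [418. 266.  39.  33.] ztop 93.0 rest xy [-132.7 -294.2] [56. 49.] 10.6
top 0.63 [257. 268.   6.  15.] ztop 92.9 rest xy [-198.5   17. ] [11. 23.] 89.8
```

>>> apply_moves(motion=[{"delta_pos": [0.001,0,0],"angular": [0,0,0],"fingers": 255},{"delta_pos": [0.002,0,0],"angular": [0,0,0],"fingers": 255},{"delta_pos": [0.003,0,0],"angular": [0,0,0],"fingers": 255},{"delta_pos": [0.003,0,0],"angular": [0,0,0],"fingers": 255}])

```text
t: 5.0
ee_pos: [491.5, -107.0, 102.1]
tool_rot: [-0.0, 0.995, -0.097, -0.0]
force: [-4.8, 1.4, 3.7]
grip_width: 0.5
grip_force: 2.5
```

```bash
python3 - <<'E'
from h import *
im,d=env.capture("scene"); cv2.imwrite("pics/push.png",cv2.resize(im[130:320,130:390],None,fx=3,fy=3)[:600])
E
python3 look.py
```

```text
5.05 tcp rest [-125.33079215  -75.93225947] 102.1475761590668 [-4.8278251   1.42830463  2.42350439]
scene 0.98 [236. 225.  48.  55.] ztop 91.2 rest xy [-88.4 -75.2] [59. 49.] 81.2
scene 0.89 [113. 275.  55.  69.] ztop 91.2 rest xy [-133.4 -293.3] [60. 50.] 11.3
top 0.43 [256. 267.   4.  12.] ztop 92.5 rest xy [-197.9   18.9] [17.  8.] 0.6
```

View pics/push.png

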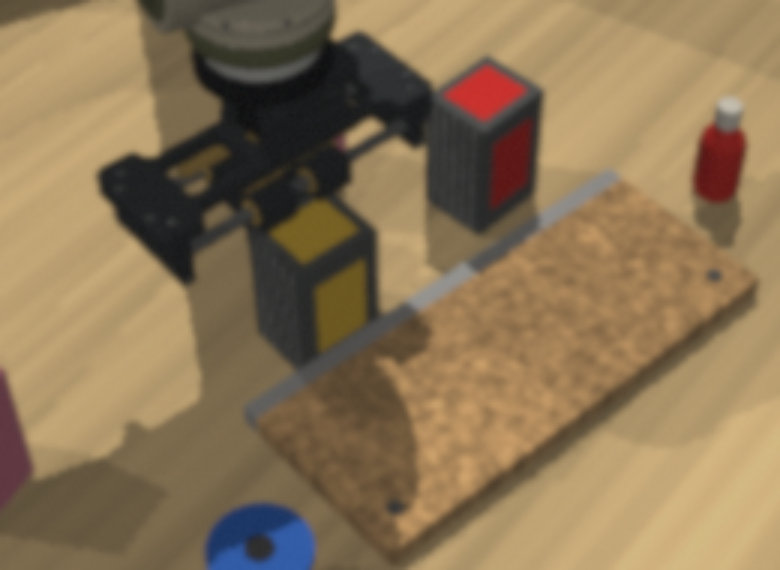

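The box stands upright and square against the strip (bottom corner at about (320,350)). I'll back off, rise to 74 mm at the fingertips, then push the top.

>>> apply_moves(motion=[{"delta_pos": [-0.004,0,0],"angular": [0,0,0],"fingers": 255},{"delta_pos": [-0.008,0,0],"angular": [0,0,0],"fingers": 255},{"delta_pos": [-0.008,0,-0.018],"angular": [0,0,0],"fingers": 255},{"delta_pos": [-0.008,0,-0.036],"angular": [0,0,0],"fingers": 255},{"delta_pos": [-0.004,0,-0.036],"angular": [0,0,0],"fingers": 255},{"delta_pos": [0,0,-0.036],"angular": [0,0,0],"fingers": 255},{"delta_pos": [0.003,0,-0.036],"angular": [0,0,0],"fingers": 255},{"delta_pos": [0.006,0,-0.036],"angular": [0,0,0],"fingers": 255},{"delta_pos": [0.009,0,-0.036],"angular": [0,0,0],"fingers": 255},{"delta_pos": [0.012,0,-0.036],"angular": [0,0,0],"fingers": 255},{"delta_pos": [0.015,0,-0.036],"angular": [0,0,0],"fingers": 255},{"delta_pos": [0.018,0,-0.036],"angular": [0,0,0],"fingers": 255},{"delta_pos": [0.021,0,-0.036],"angular": [0,0,0],"fingers": 255},{"delta_pos": [0.024,0,-0.036],"angular": [0,0,0],"fingers": 255}])

```text
t: 6.65
ee_pos: [515.0, -111.5, 137.4]
tool_rot: [-0.0, 0.995, -0.097, -0.001]
force: [-4.2, 0.9, 8.6]
grip_width: 0.5
grip_force: 3.8
```

```bash
python3 - <<'E'
from h import *
s=env.observe(); print(w2rest(s["ee_pos"][:2]),s["force"])
im,d=env.capture("scene"); cv2.imwrite("pics/tip.png",cv2.resize(im[130:320,130:390],None,fx=3,fy=3)[:600])
E
```

```text
[-101.42404263  -75.88168455] [-4.24140654  0.87525076  8.56036884]
```

View pics/tip.png

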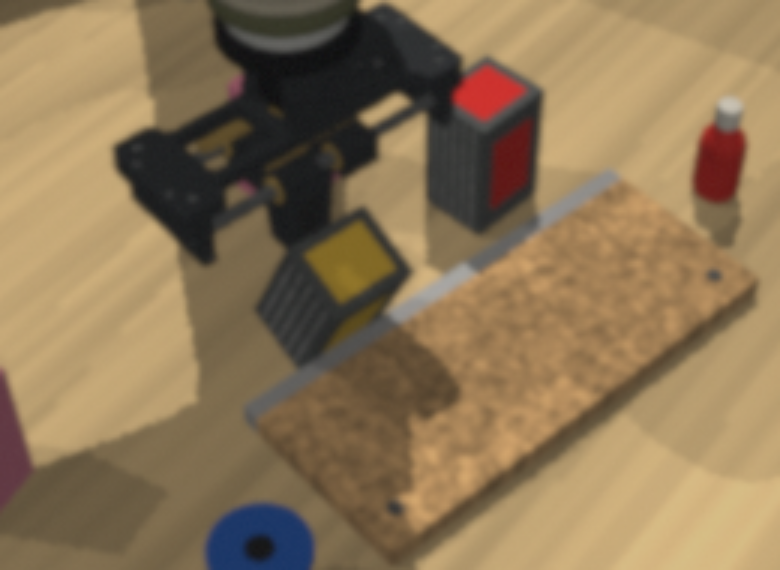

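It leans about 30° over the edge, still square (label at about (350,260)). I'll continue until it falls, then back off.

>>> apply_moves(motion=[{"delta_pos": [0.003,0,0],"angular": [0,0,0],"fingers": 255},{"delta_pos": [0.006,0,0],"angular": [0,0,0],"fingers": 255},{"delta_pos": [0.009,0,0],"angular": [0,0,0],"fingers": 255},{"delta_pos": [0.012,0,0],"angular": [0,0,0],"fingers": 255},{"delta_pos": [0.015,0,0],"angular": [0,0,0],"fingers": 255},{"delta_pos": [0.018,0,0],"angular": [0,0,0],"fingers": 255},{"delta_pos": [0.018,0,0],"angular": [0,0,0],"fingers": 255},{"delta_pos": [0.018,0,0],"angular": [0,0,0],"fingers": 255}])

```text
t: 7.5
ee_pos: [533.0, -115.2, 137.7]
tool_rot: [-0.0, 0.995, -0.097, -0.0]
force: [0.1, 0.2, 0.1]
grip_width: 0.6
grip_force: 0.0
```

```bash
python3 - <<'E'
from h import *
s=env.observe(); print(w2rest(s["ee_pos"][:2]),s["force"])
im,d=env.capture("scene"); cv2.imwrite("pics/tip2.png",cv2.resize(im[130:320,130:390],None,fx=3,fy=3)[:600])
E
```

```text
[-83.04748635 -75.97731212] [0.06125328 0.19639871 0.08473623]
```

View pics/tip2.png

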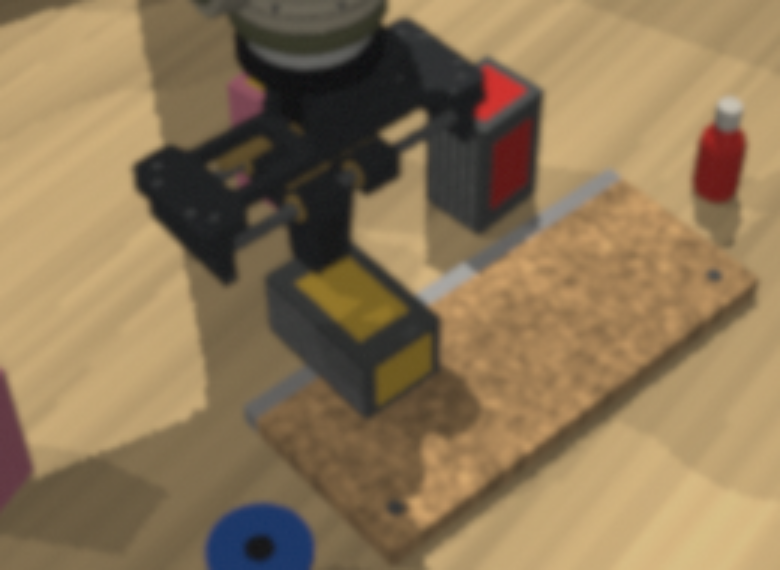

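It has fallen flat and square on the rest, about (355,330), with its underside slightly overhanging. No force remains on the tool. I'll raise the arm clear and measure.

>>> apply_moves(motion=[{"delta_pos": [0,0,-0.02],"angular": [0,0,0],"fingers": 255},{"delta_pos": [-0.02,0,-0.06],"angular": [0,0,0],"fingers": 255},{"delta_pos": [-0.06,0,-0.1],"angular": [0,0,0],"fingers": 255},{"delta_pos": [-0.1,0,-0.14],"angular": [0,0,0],"fingers": 255},{"delta_pos": [-0.1,0,-0.14],"angular": [0,0,0],"fingers": 255},{"delta_pos": [-0.1,0,-0.14],"angular": [0,0,0],"fingers": 255}])

```text
t: 8.15
ee_pos: [434.5, -95.9, 279.2]
tool_rot: [0.001, 0.995, -0.097, 0.002]
force: [-0.6, -0.0, -0.1]
grip_width: 0.5
grip_force: 0.0
```

```bash
python3 - <<'E'
from h import *
im,d=env.capture("scene"); P=cloud("scene",d).reshape(-1,3)
R=np.array([w2rest(p) for p in P[:,:2]])
m=(P[:,2]>57)&(P[:,2]<72)&(d.ravel()>0)&(abs(R[:,1]+76)<50)&(R[:,0]>-110)&(R[:,0]<40)
q=R[m]; print(m.sum(),np.percentile(q,[1,99],axis=0),np.median(P[m,2]),cv2.minAreaRect(q.astype(np.float32)))
A=np.c_[q,np.ones(len(q))]; print("slope",np.linalg.lstsq(A,P[m,2],rcond=None)[0])
E
python3 look.py
```

```text
1449 [[-100.02493544 -103.34494131]
 [ -10.29879339  -47.20665638]] 62.665506525067755 ((-55.33551788330078, -74.56669616699219), (93.05140686035156, 58.762516021728516), 0.3532755970954895)
slope [-5.12060178e-03  8.89726275e-03  6.28949254e+01]
8.2 tcp rest [-182.78515372  -76.10423402] 277.8780421922236 [ 0.30914033 -0.43223668 -1.13245025]
scene 0.8 [111. 273.  54.  68.] ztop 91.2 rest xy [-133.  -292.5] [59. 50.] 10.8
scene 0.6 [250. 238.  60.  60.] ztop 64.3 rest xy [-55.8 -75. ] [58. 94.] 79.1
scene 0.57 [228. 173.  41.  58.] ztop 91.5 rest xy [-204.8   -4.6] [58. 51.] 89.7
top 0.68 [321. 202.  28.  40.] ztop 65.8 rest xy [-46.2 -76.3] [56. 72.] 78.9
top 0.66 [418. 266.  38.  35.] ztop 93.2 rest xy [-132.8 -294.1] [56. 49.] 10.2
```

Lying level at 63 mm top height, square within 1°. The underside is at x ≈ -100 mm in both cameras (limits -105 to -63), and the robot is clear.

```bash
python3 -c "
from plant import env
print(env.close_job())"
```

```text
the job is handed in; nothing more can be done
None
```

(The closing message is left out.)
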